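# Restock the sanding-block lane of a sloped feed rack

### The arm

A 6-joint arm with a two-finger parallel gripper is mounted at the origin on a cart in front of the work surface, level with it; the furniture and walls round the work are solid. World frame = base frame: x ahead of the robot, y to its left, z up, the work surface at z = 0. Lengths are in mm, angles in rad, forces in N, time in s.
With the tool pointing down it reaches from about 225 to 725 mm from the base axis. Payload 3.1 kg.
Tool frame: the origin (TCP) lies midway between the tips of the shut fingers; the grasp point (between the pads) lies 19 mm behind it (manip.tcp_to_grasp is the z of the grasp point in the tool frame, in mm); z points along the fingers, y is the line along which they close (so a half turn about z gives the same grasp; the last joint's range is limited). The gripper opens to 85 mm and grips with 20 to 120 N. Pads are 22 mm wide; open, the fingers measure 114 mm over their backs; the gripper's body (76 mm by 85 mm) begins 54 mm behind the grasp point. The pads swing forward as they close: fully open they stand 13 mm farther back than shut.
Start: joints at [-1.311, 0.048, 0.099, 1.622, 0, 1.443], TCP at [198.515, -486.014, 231.312] pointing down, gripper open.
Joint ranges: [-2.91, 2.91], [-0.99, 1.94], [-1.21, 1.42], [-2.12, 2.29], [-1.49, 1.47], [-3.14, 3.14]. Speed limits (rad/s): [2.79, 2.79, 3.14, 3.14, 3.14, 3.14].

### API

Orientations are given as a unit quaternion [w, x, y, z].
In Python, from rig import manip gives the robot as it stands.
- The arm moves only by the tool arm_command, never from a script. Its argument "targets" is a list of rows, each a list of 6 numbers: the shift along the world's x, y, z in m, then the turn, a rotation vector about the world's x, y, z in rad. In form: [[x, y, z, wx, wy, wz], ...]. A call has exactly 8 rows; each row is the pose to reach, as a shift and turn from the pose commanded when the call began; what a row does not reach only later rows make up. A row lasts 1/12 s, in which the tool goes at most 41.7 mm and 7.16 degrees, less where a joint would pass 70% of its speed; a pose out of reach is approached as far as the arm can. A call with a gripper value outside its range is refused whole. "hand" is the gripper's target within -1 to 1 (shut at 1, half-way at 0, fully open at -1), set as the call begins (left out, the last holds). The fingers move at their own pace and stop on an object; the grip force is fixed at half the most. Time passes only in rows, so rows that repeat a pose let the fingers close, or fill a call up. It gives the time, the measured TCP pose, the force, the opening and the grip force at its end, in the units of the state.
- manip.sense(): the state, without advancing time (a new reading comes with each control period).
- manip.capture(name): name is "scene" or "top"; returns a dict with "image" (480x640x3 uint8, red, green, blue), "mtx" (3x3 intrinsics, pixels), "R" (3x3) and "t" (3): a world point X has camera coordinates R X + t. Camera axes: x right, y down, z forward; pixel columns grow to the right and rows downward; lengths in mm; the calibration is good to about 2 mm. A picture is of the moment at which its call begins. There is no depth.
- manip.sign_off(): hands the job in; it is judged then, once.
The state is a dict: "time": time; "joint_positions": joint angles; "joint_vel": joint speeds; "tau": joint torques, N m; "tcp_pos": TCP position; "tool_rot": TCP orientation; "contact_force": force on the tool from outside, world axes, zero at the start; "wrist_torque": the same for the moment, N m; "gripper_width": finger opening in mm; "finger_force": force on a finger pad.
Only numpy, scipy, OpenCV 4.12 (cv2) and the standard library are available. Lean on these libraries where they do the work, as an engineer would, in place of code of your own. Each camera call takes 0.05 s, during which the arm holds its last target. There are 200 camera calls.

### The job

The sloped two-lane feed rack on the bench hands out one sanding block and one lump of beeswax at its low end. Take the spare sanding block from the bench and set it down, right way up and lying across the lane, at the raised end of the lane that already holds a sanding block; let go and let it slide down by itself until it rests flat against the block that waits there. Leave the two pieces already in the rack where they are.

Things in the scene. Friction and masses are not known exactly. Their poses are not given: they have to be found in the camera images.
- rack: Fixed sloped two-lane rack: white slick floor (15 deg) with grey strips, blue walls. Origin on the bench under its middle; x level, pointing up-lane from the stop lip (low end, nearest the robot) to the open raised end, y across to the left, z up. Floor top at z = 70 mm + 0.268 x, x from -145 to +145 mm; stop lip 24 mm high. Lane centres at y = +58 and -58 mm, lanes 110 mm wide inside, walls 22 mm high, 6 mm thick.
- rack_load (a point): Point on top of the rack's floor level (89 mm above the bench) at x = +70 mm in the rack's frame, y = 0: on the line of the wall between the two lanes, in the upper half. Same axes as the rack. The point 58 mm to its left (+y) or right (-y) is a good place, on a lane's centre line, to set a block down; once let go it slides down to the stop or to the block in front of it.
- spare_block: The sanding block to be loaded, loose on the bench: beech wood with red-brown abrasive paper round its lower part, 35 (its x) x 86 (its y) x 27 mm (z), 60 g. Origin at the centre of its underside, z up. Grip it across its 35 mm width. It goes into the lane with its 86 mm length across the lane, abrasive down, wood up.
- front_block: An equal sanding block (35 x 86 x 27 mm) already lying against the stop in one of the two lanes, left or right; its lane is the one to load. Origin at the centre of its underside; it lies tilted with the lane floor: its x up the slope, its 86 mm length (y) across the lane, z square to the floor. Loose.
- wax_block: Yellow block of beeswax, 38 (x) x 55 (y) x 22 mm, lying against the stop of the other lane. Origin at the centre of its underside, tilted with the lane floor. Loose; leave it.

How it is judged:
By the outcome, as a careful person would: the job done as asked, in the order asked, and still so for the second after the job is handed in, with the robot touching nothing.
It also fails if it takes over 42 s, if anything falls off the work surface, if the arm or the gripper's body presses on something with over 40 N, if the wrist force passes 120 N, or if a joint passes its speed limit or range.

## Working session

There is one attempt and no reset: what is moved stays moved. The work goes in short steps, Python scripts to look and compute and a tool call to move; the robot and the scene stay as the last step left them, time stands still between calls to the robot, and variables do not carry over. Pictures are saved under pics/ and viewed, at most 10 in all, crops included, and the job is handed in when it is done.

Besides the shell and the picture viewer there is one more tool, called by a JSON object that holds its "fn" and its "kwargs", one argument or row to a line. arm_command: Moves the arm, as the interface text tells. Its arguments: {"type":"object","properties":{"targets":{"type":"array","items":{"type":"array","items":{"type":"number"}}},"hand":{"type":"number"}},"required":["targets"]}

```bash
mkdir -p pics
python3 - <<'E'
from rig import manip
import cv2
for n in("scene","top"):
    c=manip.capture(n); cv2.imwrite(f"pics/{n}0.png",c["image"][:,:,::-1]); print(n,c["mtx"].tolist(),(-c["R"].T@c["t"]).round().tolist(),c["R"].round(2).tolist())
s=manip.sense();print(s, manip.tcp_to_grasp)
E
```

```text
scene [[495.9096538414832, 0.0, 330.0082834159527], [0.0, 495.9096538414832, 244.67256961172086], [0.0, 0.0, 1.0]] [72.0, 622.0, 455.0] [[-0.84, -0.54, -0.02], [-0.21, 0.35, -0.91], [0.5, -0.76, -0.41]]
top [[555.13838635729, 0.0, 324.70543771017043], [0.0, 555.13838635729, 235.8264899400482], [0.0, 0.0, 1.0]] [382.0, -16.0, 1149.0] [[-0.02, -1.0, 0.02], [-0.99, 0.02, -0.13], [0.13, -0.03, -0.99]]
{'time': 0.1, 'joint_positions': array([-1.31079521e+00,  4.86811823e-02,  9.77350543e-02,  1.62201007e+00,
       -3.80524610e-05,  1.44296374e+00]), 'joint_vel': array([-0.00405753, -0.00132131,  0.00404881, -0.0001884 , -0.00163104,
        0.00108385]), 'tau': array([ 4.44920021e-03, -3.39851367e+01,  3.20935822e+01,  1.57522154e-02,
       -3.18075013e-05,  3.91742276e-06]), 'tcp_pos': array([ 198.36172097, -485.47505716,  230.22213388]), 'tool_rot': array([-1.07631967e-03,  9.81256396e-01,  1.92703709e-01, -9.02993584e-05]), 'contact_force': array([-0.73832454, -0.56943261, -0.11305667]), 'wrist_torque': array([ 0.05401642, -0.02265982, -0.02479769]), 'finger_force': 0.0, 'gripper_width': 85.10923848266742} -18.700000000000003
```

View pics/scene0.png

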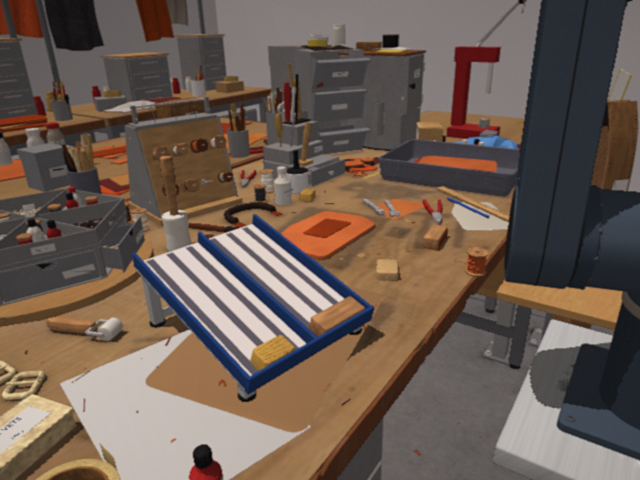

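View pics/top0.png

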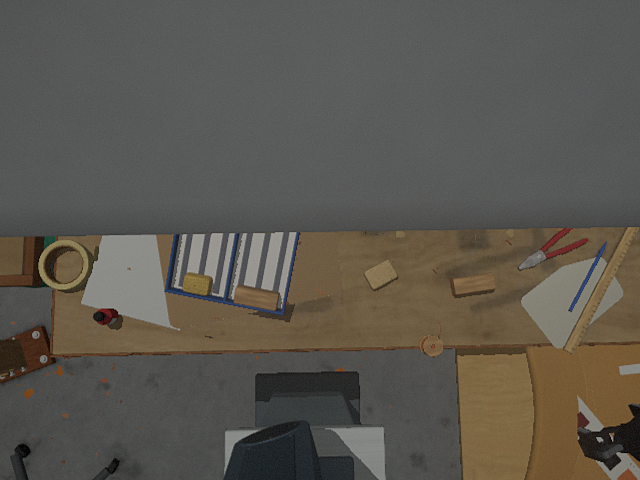

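The front block is in the right lane: front block at top (257,297), scene (335,315); wax at top (197,284). The spare block is at top (473,286), scene (434,237). A grey overhang hides the top view above row 230. Next I'll enlarge the crops.

Run:
```python
import cv2,numpy as np
t=cv2.imread("pics/top0.png");s=cv2.imread("pics/scene0.png")
r=lambda i,x,y,w,h,k:cv2.resize(i[y:y+h,x:x+w],None,fx=k,fy=k,interpolation=cv2.INTER_CUBIC)
a=r(t,440,266,66,50,6);b=r(s,405,212,66,50,6)
c=r(t,155,226,160,100,5)
cv2.imwrite("pics/c1.png",np.hstack([a,b]));cv2.imwrite("pics/c2.png",c)
```

```text
(no output)
```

View pics/c1.png

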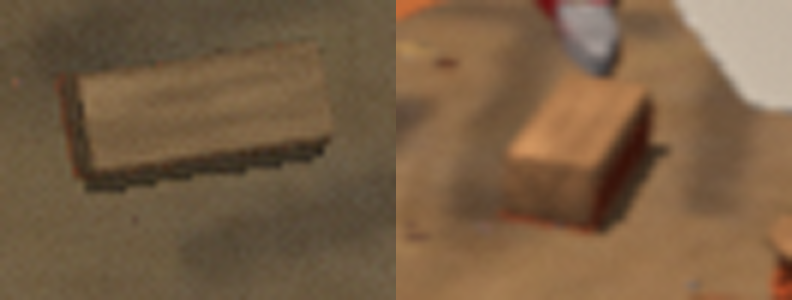

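View pics/c2.png

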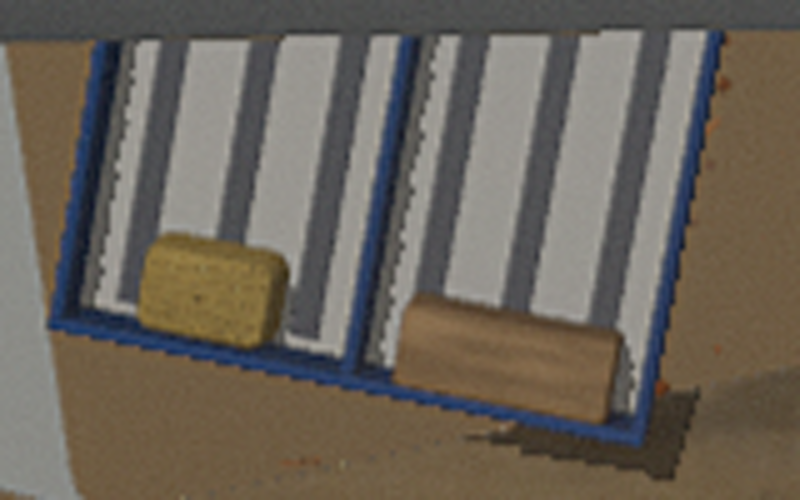

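The crops show the spare block wood up, with its top-face corners at about (453,279), (493,273), (495,289), (455,295) in the top image. The rack's low-end corners are at top (165,291) and (283,314).

```bash
cat > h.py <<'E'
import numpy as np,cv2
from rig import manip
def ray(c,p,z):
    d=c["R"].T@np.linalg.inv(c["mtx"])@np.array([p[0],p[1],1.]);o=-c["R"].T@c["t"]
    return o+d*(z-o[2])/d[2]
def proj(c,X):
    q=c["mtx"]@(c["R"]@np.asarray(X,float)+c["t"]);return q[:2]/q[2]
E
python3 - <<'E'
from h import *
t=manip.capture("top");s=manip.capture("scene")
P=np.array([ray(t,p,27)[:2] for p in[(453,279),(493,273),(495,288.8),(455,294.7)]])
print("block top",P.round(1).tolist(),P.mean(0))
print("L",np.linalg.norm(P[0]-P[1]),np.linalg.norm(P[1]-P[2]),"yaw long",np.degrees(np.arctan2(*(P[0]-P[1]+P[3]-P[2])[::-1])))
# scene check: top corners in crop
Q=np.array([ray(s,(405+x/6,212+y/6),27)[:2] for x,y in[(510-396,150),(572-396,75),(650-396,98),(600-396,172)]]);print("scene",Q.round(1).tolist(),Q.mean(0))
h=cv2.cvtColor(s["image"],cv2.COLOR_RGB2HSV);m=cv2.inRange(h,(108,120,40),(125,255,255));m[:200]=0;m[400:]=0;m[:,400:]=0
m=cv2.morphologyEx(m,cv2.MORPH_CLOSE,np.ones((5,5)))
c=max(cv2.findContours(m,0,2)[0],key=cv2.contourArea)
q=cv2.approxPolyDP(cv2.convexHull(c),6,True)[:,0];print("blue hull",q.tolist())
A=[ray(t,p,54) for p in[(165.4,291),(283,314)]];print("low top",A[0],A[1],np.linalg.norm(A[0]-A[1]))
for p,z in[((135,257),131),((256,217),131),((372,308),54),((250,380),54)]:print(p,ray(s,p,z).round(1))
E
```

```text
block top [[439.4, -305.6], [450.0, -388.2], [417.8, -390.3], [407.6, -308.0]] [ 428.7046441  -348.04339257]
L 83.270245614389 32.18071416153284 yaw long 97.18611578214234
scene [[440.3, -305.6], [448.6, -383.9], [415.1, -377.3], [405.6, -303.8]] [ 427.3938302  -342.63951727]
blue hull [[133, 253], [255, 215], [373, 307], [368, 320], [248, 393], [135, 266]]
low top [425.86983796 266.87577618  54.        ] [376.54219765  38.39348476  54.        ] 233.74638732936984
(135, 257) [695.6 215.3 131. ]
(256, 217) [647.4  -8.9 131. ]
(372, 308) [376.9  45.4  54. ]
(250, 380) [424.4 270.6  54. ]
```

{"fn": "arm_command", "kwargs": {
  "hand": -1,
  "targets": [
    [0.02, 0.015, -0.005, 0, 0, 0.11],
    [0.05, 0.032, -0.015, 0, 0, 0.23],
    [0.08, 0.05, -0.03, 0, 0, 0.35],
    [0.11, 0.07, -0.045, 0, 0, 0.47],
    [0.14, 0.088, -0.06, 0, 0, 0.59],
    [0.17, 0.105, -0.075, 0, 0, 0.71],
    [0.2, 0.123, -0.09, 0, 0, 0.83],
    [0.23, 0.139, -0.101, 0, 0, 0.95]
  ]
}}

```text
time: 0.87
tcp_pos: [429.2, -345.1, 128.6]
tool_rot: [-0.001, 0.783, 0.623, -0.0]
contact_force: [-0.5, -0.7, -0.2]
gripper_width: 85.6
finger_force: 0.0
```

{"fn": "arm_command", "kwargs": {
  "targets": [
    [0, 0, 0, 0, 0, 0.12],
    [0, 0, 0, 0, 0, 0.24],
    [0, 0, 0, 0, 0, 0.359],
    [0, 0, 0, 0, 0, 0.359],
    [0, 0, 0, 0, 0, 0.359],
    [0, 0, 0, 0, 0, 0.359],
    [0, 0, 0, 0, 0, 0.359],
    [0, 0, 0, 0, 0, 0.359]
  ]
}}

```text
time: 1.53
tcp_pos: [428.3, -347.2, 130.4]
tool_rot: [0.0, 0.662, 0.75, 0.0]
contact_force: [0.3, 0.1, -0.7]
gripper_width: 85.1
finger_force: 0.0
```

Run:
```python
from h import *
from scipy.optimize import least_squares
from scipy.spatial.transform import Rotation as Ro
t=manip.capture("top");s=manip.capture("scene");st=manip.sense()
w,x,y,z=st["tool_rot"];M=Ro.from_quat([x,y,z,w]).as_matrix();print(st["time"],st["tcp_pos"],st["joint_positions"],"tooly yaw",np.degrees(np.arctan2(M[1,1],M[0,1])),M[:,2])
# rack: known wall-top corner points vs clicked pixels -> x,y,yaw
for lo,hi in((-156,139),(-151,145)):
    C=lambda x,y,d:[x,y,70+.268*x+d]
    ob=[(t,C(lo,119,23),(165.4,291)),(t,C(lo,-119,23),(283,314)),(s,C(hi,119,22),(134,254)),(s,C(hi,-119,22),(256,216)),(s,C(lo,-119,23),(373,307)),(s,C(lo,119,23),(249,381))]
    def W(p,X):
        c,q=np.cos(p[2]),np.sin(p[2]);return [p[0]+c*X[0]-q*X[1],p[1]+q*X[0]+c*X[1],X[2]]
    f=lambda p:np.concatenate([proj(c,W(p,X))-px for c,X,px in ob])
    r=least_squares(f,[540,127,-.21],x_scale=[10,10,.1]);print(r.x,r.fun.round(1).tolist(),"load",W(r.x,[70,-58,89]))
rr=lambda i,x,y,w,h,k:cv2.resize(i[y:y+h,x:x+w,::-1],None,fx=k,fy=k)
cv2.imwrite("pics/c3.png",np.vstack([rr(t["image"],380,216,160,110,4.5)[:300],rr(s["image"],370,150,160,110,4.5)[:]])[:600])
cv2.imwrite("pics/c3.png",np.hstack([rr(t["image"],410,200,130,150,3),rr(s["image"],370,130,130,150,3)]))
```

```text
1.6333 [ 428.4137975  -347.16301354  130.37543325] [-8.02653562e-01  1.17179561e-01 -2.76507478e-02  1.42582686e+00
  2.24794109e-05  6.43093423e-01] tooly yaw 7.164799876556694 [ 1.12851591e-04 -8.44612185e-05 -9.99999990e-01]
[ 5.53578862e+02  1.19866858e+02 -2.17603273e-01] [-1.1, -0.5, 0.6, 0.5, -1.8, -1.0, -0.4, -2.6, 2.2, 0.5, 0.0, -0.3] load [np.float64(609.4064772500604), np.float64(48.122330006214014), 89]
[ 5.47881012e+02  1.21522389e+02 -2.17716358e-01] [-1.6, -0.1, 0.3, 0.9, -2.2, -1.9, -0.7, -3.4, 2.5, 0.0, 0.1, -0.7] load [np.float64(603.7005144204608), np.float64(49.771547698920806), 89]
```

View pics/c3.png

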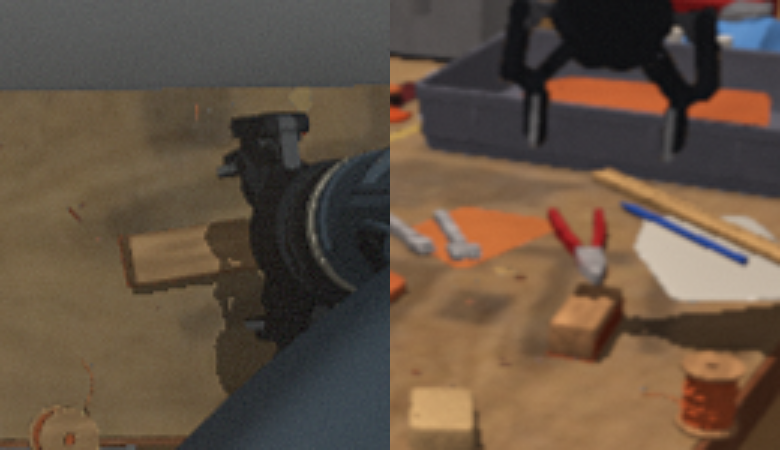

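The gripper sits open over the block, with its fingers on either side of the block's width (left half, fingers at about (270,125) and (265,325)). Next I descend and grip.

{"fn": "arm_command", "kwargs": {
  "targets": [
    [0, 0, -0.02, 0, 0, 0],
    [0, 0, -0.045, 0, 0, 0],
    [0, 0, -0.07, 0, 0, 0],
    [0, 0, -0.09, 0, 0, 0],
    [0, 0, -0.106, 0, 0, 0],
    [0, 0, -0.118, 0, 0, 0],
    [0, 0, -0.126, 0, 0, 0],
    [0, 0, -0.126, 0, 0, 0]
  ]
}}

```text
time: 2.3
tcp_pos: [427.4, -346.0, 2.4]
tool_rot: [-0.002, 0.661, 0.75, 0.0]
contact_force: [-0.6, -0.3, 0.2]
gripper_width: 85.6
finger_force: 0.0
```

{"fn": "arm_command", "kwargs": {
  "hand": 1,
  "targets": [
    [0, 0, 0, 0, 0, 0],
    [0, 0, 0, 0, 0, 0],
    [0, 0, 0, 0, 0, 0],
    [0, 0, 0, 0, 0, 0],
    [0, 0, 0, 0, 0, 0],
    [0, 0, 0, 0, 0, 0],
    [0, 0, 0, 0, 0, 0],
    [0, 0, 0, 0, 0, 0]
  ]
}}

```text
time: 2.97
tcp_pos: [429.6, -348.0, 5.9]
tool_rot: [0.002, 0.661, 0.75, -0.0]
contact_force: [0.6, -0.0, 5.0]
gripper_width: 32.6
finger_force: 61.6
```

{"fn": "arm_command", "kwargs": {
  "targets": [
    [0, 0, 0.01, 0, 0, 0],
    [0, 0, 0.03, 0, 0, 0],
    [0, 0, 0.055, 0, 0, 0],
    [0, 0, 0.08, 0, 0, 0],
    [0, 0, 0.105, 0, 0, 0],
    [0, 0, 0.13, 0, 0, 0],
    [0, 0, 0.15, 0, 0, 0],
    [0, 0, 0.165, 0, 0, 0]
  ]
}}

```text
time: 3.63
tcp_pos: [428.6, -347.1, 171.6]
tool_rot: [0.001, 0.661, 0.75, -0.0]
contact_force: [0.7, -0.2, -0.5]
gripper_width: 32.9
finger_force: 61.0
```

{"fn": "arm_command", "kwargs": {
  "targets": [
    [0.008, 0.015, 0, 0, 0, -0.02],
    [0.02, 0.04, 0, 0, 0, -0.04],
    [0.032, 0.068, 0, 0, 0, -0.06],
    [0.044, 0.096, 0, 0, 0, -0.08],
    [0.056, 0.124, 0, 0, 0, -0.1],
    [0.067, 0.148, 0, 0, 0, -0.12],
    [0.077, 0.17, 0, 0, 0, -0.14],
    [0.086, 0.19, 0, 0, 0, -0.16]
  ]
}}

```text
time: 4.3
tcp_pos: [514.3, -155.1, 169.0]
tool_rot: [-0.001, 0.719, 0.695, -0.0]
contact_force: [0.0, 0.2, -1.6]
gripper_width: 32.5
finger_force: 61.0
```

{"fn": "arm_command", "kwargs": {
  "targets": [
    [0.009, 0.02, 0, 0, 0, -0.02],
    [0.021, 0.048, 0, 0, 0, -0.045],
    [0.034, 0.076, 0, 0, 0, -0.07],
    [0.047, 0.106, 0, 0, 0, -0.095],
    [0.06, 0.136, 0, 0, 0, -0.12],
    [0.073, 0.164, 0, 0, 0, -0.145],
    [0.084, 0.188, 0, 0, 0, -0.165],
    [0.092, 0.206, 0, 0, 0, -0.183]
  ]
}}

```text
time: 4.97
tcp_pos: [606.4, 51.4, 168.7]
tool_rot: [-0.001, 0.779, 0.627, -0.0]
contact_force: [0.2, -0.1, -0.6]
gripper_width: 32.8
finger_force: 61.0
```

{"fn": "arm_command", "kwargs": {
  "targets": [
    [0, 0, 0, -0.0113, -0.0511, 0],
    [0, 0, 0, -0.0226, -0.1022, 0],
    [0, 0, 0, -0.0339, -0.1533, 0],
    [0, 0, 0, -0.0452, -0.2045, 0],
    [0, 0, 0, -0.0565, -0.2556, 0],
    [0, 0, 0, -0.0565, -0.2556, 0],
    [0, 0, 0, -0.0565, -0.2556, 0],
    [0, 0, 0, -0.0565, -0.2556, 0]
  ]
}}

```text
time: 5.63
tcp_pos: [606.6, 48.9, 169.5]
tool_rot: [0.101, 0.773, 0.621, 0.081]
contact_force: [0.4, 0.3, 0.0]
gripper_width: 32.8
finger_force: 61.0
```

Run:
```python
from h import *
t=manip.capture("top");s=manip.capture("scene");st=manip.sense();print(st)
rr=lambda i,x,y,w,h,k:cv2.resize(i[y:y+h,x:x+w,::-1],None,fx=k,fy=k)
cv2.imwrite("pics/c4.png",np.hstack([rr(t["image"],155,200,150,130,2.5),rr(s["image"],120,100,260,325,1)[:]]))
cv2.imwrite("pics/c4.png",rr(s["image"],120,130,280,260,2.2))
print([proj(s,p).round() for p in(st["tcp_pos"],[606,49,89])])
```

```text
{'time': 5.7333, 'joint_positions': array([-1.10077654e-03, -1.28930400e-02, -1.13139702e-01,  1.21437836e+00,
       -5.56283458e-02,  1.77997582e+00]), 'joint_vel': array([ 0.0004925 ,  0.00380725,  0.0047062 , -0.00342073, -0.00162545,
       -0.00119883]), 'tau': array([ 1.12532421e-01, -3.40523314e+01,  3.41341209e+01, -2.01525629e+00,
       -1.86536685e-01, -6.08963219e-04]), 'tcp_pos': array([607.40759857,  48.70083687, 169.91540391]), 'tool_rot': array([0.10184711, 0.7729783 , 0.6208381 , 0.08180322]), 'contact_force': array([0.47528559, 0.28195076, 0.41707544]), 'wrist_torque': array([ 0.04628516,  0.25723555, -0.06237704]), 'finger_force': 60.95452666282654, 'gripper_width': 32.620928596745074}
[array([250., 210.]), array([254., 255.])]
```

View pics/c4.png

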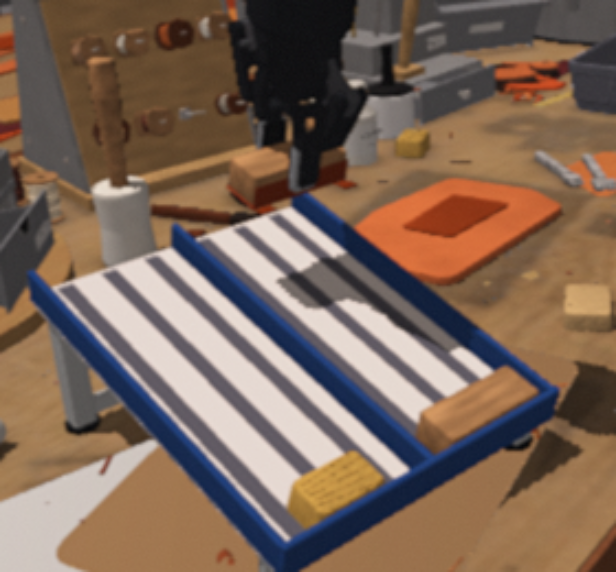

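The block is held tilted over the right lane, its underside about parallel to the floor (crop (290,175), shadow at (320,280)). Now I lower it.

{"fn": "arm_command", "kwargs": {
  "targets": [
    [0, 0, -0.012, 0, 0, 0],
    [0, 0, -0.027, 0, 0, 0],
    [0, 0, -0.042, 0, 0, 0],
    [0, 0, -0.054, 0, 0, 0],
    [0, 0, -0.062, 0, 0, 0],
    [0, 0, -0.068, 0, 0, 0],
    [0, 0, -0.07, 0, 0, 0],
    [0, 0, -0.07, 0, 0, 0]
  ]
}}

```text
time: 6.4
tcp_pos: [606.3, 48.9, 98.7]
tool_rot: [0.101, 0.773, 0.621, 0.081]
contact_force: [-0.2, -0.0, -1.5]
gripper_width: 32.7
finger_force: 61.0
```

{"fn": "arm_command", "kwargs": {
  "targets": [
    [0, 0, -0.001, 0, 0, 0],
    [0, 0, -0.002, 0, 0, 0],
    [0, 0, -0.003, 0, 0, 0],
    [0, 0, -0.003, 0, 0, 0],
    [0, 0, -0.003, 0, 0, 0],
    [0, 0, -0.003, 0, 0, 0],
    [0, 0, -0.003, 0, 0, 0],
    [0, 0, -0.003, 0, 0, 0]
  ]
}}

```text
time: 7.07
tcp_pos: [606.6, 49.0, 96.5]
tool_rot: [0.102, 0.773, 0.621, 0.082]
contact_force: [-0.3, 0.1, -0.3]
gripper_width: 33.1
finger_force: 61.0
```

Run:
```python
from h import *
s=manip.capture("scene");st=manip.sense();print(st["tcp_pos"],st["contact_force"],st["wrist_torque"])
cv2.imwrite("pics/c5.png",cv2.resize(s["image"][180:310,180:340,::-1],None,fx=4,fy=4))
```

```text
[606.54738136  48.98219778  96.38955042] [-0.67667915 -0.17520201 -0.70412749] [0.08467517 0.28899191 0.02789839]
```

View pics/c5.png

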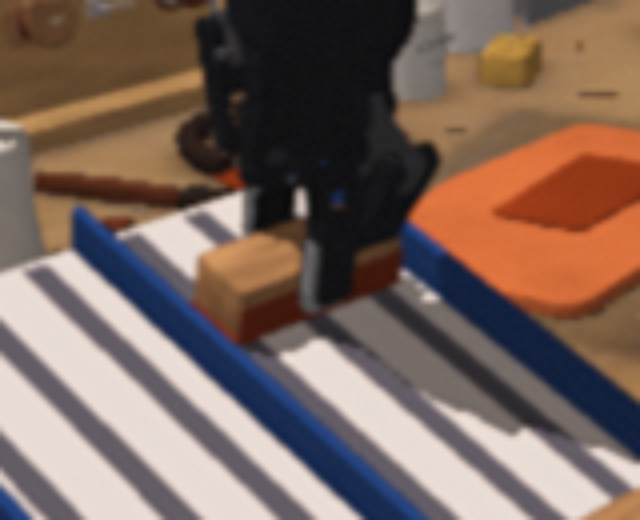

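The block is inside the lane between the walls (ends at crop (200,285) and (400,265)), just off the floor. I'll creep down to contact.

{"fn": "arm_command", "kwargs": {
  "targets": [
    [0, 0, -0.0005, 0, 0, 0],
    [0, 0, -0.001, 0, 0, 0],
    [0, 0, -0.0015, 0, 0, 0],
    [0, 0, -0.002, 0, 0, 0],
    [0, 0, -0.002, 0, 0, 0],
    [0, 0, -0.002, 0, 0, 0],
    [0, 0, -0.002, 0, 0, 0],
    [0, 0, -0.002, 0, 0, 0]
  ]
}}

```text
time: 7.78
tcp_pos: [606.5, 49.0, 94.3]
tool_rot: [0.102, 0.773, 0.621, 0.082]
contact_force: [-0.2, 0.3, -0.4]
gripper_width: 32.4
finger_force: 61.0
```

{"fn": "arm_command", "kwargs": {
  "targets": [
    [0, 0, -0.0005, 0, 0, 0],
    [0, 0, -0.001, 0, 0, 0],
    [0, 0, -0.0015, 0, 0, 0],
    [0, 0, -0.002, 0, 0, 0],
    [0, 0, -0.002, 0, 0, 0],
    [0, 0, -0.002, 0, 0, 0],
    [0, 0, -0.002, 0, 0, 0],
    [0, 0, -0.002, 0, 0, 0]
  ]
}}

```text
time: 8.45
tcp_pos: [607.3, 49.0, 94.5]
tool_rot: [0.103, 0.773, 0.621, 0.083]
contact_force: [-4.2, 0.3, 7.0]
gripper_width: 32.9
finger_force: 62.0
```

{"fn": "arm_command", "kwargs": {
  "hand": -0.3,
  "targets": [
    [0, 0, 0, 0, 0, 0],
    [0, 0, 0, 0, 0, 0],
    [0, 0, 0, 0, 0, 0],
    [0, 0, 0, 0, 0, 0],
    [0, 0, 0, 0, 0, 0],
    [0, 0, 0, 0, 0, 0],
    [0, 0, 0, 0, 0, 0],
    [0, 0, 0, 0, 0, 0]
  ]
}}

```text
time: 9.12
tcp_pos: [606.4, 49.0, 92.1]
tool_rot: [0.102, 0.773, 0.621, 0.082]
contact_force: [0.5, 0.2, -1.0]
gripper_width: 55.8
finger_force: 0.1
```

{"fn": "arm_command", "kwargs": {
  "targets": [
    [-0.001, 0, 0.004, 0, 0, 0],
    [-0.003, 0.0007, 0.012, 0, 0, 0],
    [-0.006, 0.0014, 0.024, 0, 0, 0],
    [-0.01, 0.0022, 0.039, 0, 0, 0],
    [-0.0145, 0.0032, 0.055, 0, 0, 0],
    [-0.0185, 0.004, 0.07, 0, 0, 0],
    [-0.021, 0.0047, 0.081, 0, 0, 0],
    [-0.0236, 0.0052, 0.09, 0, 0, 0]
  ]
}}

```text
time: 9.78
tcp_pos: [583.6, 54.3, 185.5]
tool_rot: [0.103, 0.773, 0.621, 0.083]
contact_force: [-0.6, -0.7, 1.2]
gripper_width: 55.6
finger_force: 0.0
```

{"fn": "arm_command", "kwargs": {
  "targets": [
    [0, -0.015, 0.005, 0, 0, 0],
    [0, -0.04, 0.01, 0, 0, 0],
    [0, -0.065, 0.015, 0, 0, 0],
    [0, -0.09, 0.02, 0, 0, 0],
    [0, -0.115, 0.02, 0, 0, 0],
    [0, -0.14, 0.02, 0, 0, 0],
    [0, -0.16, 0.02, 0, 0, 0],
    [0, -0.17, 0.02, 0, 0, 0]
  ]
}}

```text
time: 10.45
tcp_pos: [582.7, -118.2, 202.7]
tool_rot: [0.102, 0.774, 0.62, 0.081]
contact_force: [0.0, 0.4, 0.5]
gripper_width: 56.0
finger_force: 0.0
```

Run:
```python
from h import *
s=manip.capture("scene");t=manip.capture("top");st=manip.sense();print(st["time"],st["tcp_pos"],st["contact_force"])
cv2.imwrite("pics/c6.png",np.hstack([cv2.resize(i["image"][y:y+150,x:x+100,::-1],None,fx=4,fy=4) for i,x,y in((s,270,235),(t,210,210))]))
```

```text
10.55 [ 582.73708313 -117.20503197  202.41655726] [-1.42775344  0.06749642  0.01395166]
```

View pics/c6.png

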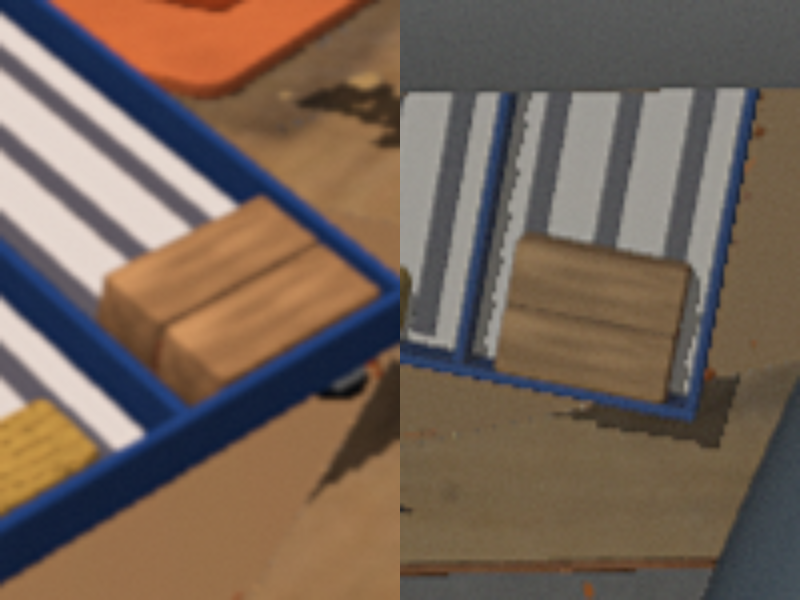

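The spare block rests flat and square against the front block (right half, (600,280) behind (590,340)), wood up. The wax looks unmoved and the arm is clear, so I'm handing in.

```bash
python3 -c "
from rig import manip
print(manip.sign_off())"
```

```text
the job is handed in; nothing more can be done
None
```

The spare sanding block was released at the raised end of the right-hand lane and slid down by itself to rest flat and square against the waiting block, wood side up; in the last pictures the other two pieces looked unmoved and the arm was clear, and I handed the job in at about 10.6 s.

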